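Nudge a plinth timber past the post into its rack bay

TASK

Put the loose length of wood away in the empty front bay of the plywood rack by pushing it with the fingertips: angle its left end in behind the steel post first, then push the other end in after it, until the wood lies along the bay flat against the back rail. Keep it flat on the table, never picked up or tipped over, and leave the other things on the table where they are.

Things in the scene. Friction and masses are not known exactly. Their poses are not given: they have to be found in the camera images.
- timber: Loose bar of pale wood to put away, 220 x 36 x 30 mm (long x wide x high), about 0.16 kg, flat on the table on the robot's side of the bay, right of the post. Origin: centre of its underside; y along its length, pointing left (within 0.2 rad of the rack's y at the start), x across, away from the robot, z up. Slides and turns under a push of 1 to 2 N.
- end_left (a point): Middle of the timber's left end face (timber frame 0, +110, +15 mm).
- end_right (a point): Middle of the timber's right end face (timber frame 0, -110, +15 mm).
- rack: Plywood stock rack fixed to the table, walls 40 mm high. Origin: on the table, middle of the inner face of the front bay's back rail; x away from the robot into the rail, y left along it, z up. Behind the rail (x 15 to 95 mm) a second compartment holds three fixed lengths of wood up to 56 mm high, not part of the job.
- bay_mouth (a point): On the table, middle of the front bay's open mouth (rack frame -85, 0, 0 mm). The empty bay has no floor but the table and is open above and towards the robot: rack x -85 to 0 mm, y -140 to +140 mm. Its two side walls, 15 mm thick, start at y = +140 and -140 mm and reach from the back rail to the mouth.
- post: Round steel post fixed to the table, 24 mm across, 55 mm high, before the left half of the bay's mouth: centre at rack x = -100 mm, y +50 to +80 mm. From it to the right side wall there is less room than the timber's length; from it to the back rail 88 mm. Origin: centre of its foot.
- figure: Bystander, to be left where it is: small copper-coloured human figure on a round black base 56 mm across, 160 mm tall overall; left of and nearer the robot than the bay. Origin: centre of its underside.
- tumbler: Bystander, to be left where it is: clear glass tumbler 68 mm across the rim, 85 mm tall, just left of the bay. Origin: centre of its underside.
- plinth: Bystander, to be left where it is: loose square wooden block 60 x 60 x 45 mm, just right of the bay. Origin: centre of its underside.
- nippers: Bystander, to be left where it is: wire nippers with red grips, about 120 mm long, 14 mm thick, lying near the robot on the left.
- bottle: Bystander, to be left where it is: white plastic bottle with black cap, 60 mm across, 150 mm tall, far right. Origin: centre of its underside.
- brush: Bystander, to be left where it is: brush 170 mm long lying flat, left.
- bowl: Bystander, to be left where it is: steel bowl 120 mm across, 50 mm tall, far left. Origin: centre of its underside.

How it is judged:
By the outcome, as a careful person would: the job done as asked, in the order asked, and still so for the second after the job is handed in, with the robot touching nothing.
It also fails if it takes over 72 s, if anything falls off the work surface, if the arm or the gripper's body presses on something with over 40 N, if the wrist force passes 120 N, or if a joint passes its speed limit or range.

ROBOT

A 6-joint arm with a two-finger parallel gripper is mounted at the origin on the work surface. World frame = base frame: x ahead of the robot, y to its left, z up, the work surface at z = 0. Lengths are in m, angles in rad, forces in N, time in s.
With the tool pointing down it reaches from about 0.225 to 0.875 m from the base axis. Payload 3.4 kg.
Tool frame: the origin (TCP) lies midway between the tips of the shut fingers; the grasp point (between the pads) lies 19 mm behind it (manip.pinch_z is the distance from the TCP to the grasp point, in m); z points along the fingers, y is the line along which they close (so a half turn about z gives the same grasp; the last joint's range is limited). The gripper opens to 85 mm and grips with 20 to 120 N. Pads are 22 mm wide; open, the fingers measure 114 mm over their backs; the gripper's body (76 mm by 85 mm) begins 54 mm behind the grasp point. The pads swing forward as they close: fully open they stand 13 mm farther back than shut.
Start: joints at [-1.41, 0.276, 1.505, -0, 1.361, -0.121], TCP at [0.16, -0.552, 0.231] pointing down, gripper open.
Joint ranges: [-2.89, 2.89], [-0.75, 2.08], [0.22, 2.7], [-1.18, 4.32], [0.11, 2.71], [-2.7, 2.7]. Speed limits (rad/s): [2.57, 2.57, 3.14, 3.14, 3.14, 3.14].

INTERFACE

Orientations are given as a unit quaternion [w, x, y, z].
In Python, from rig import manip gives the robot as it stands.
- The arm moves only by the tool carry_out, never from a script. Its arguments are lists of equal length, an entry for each row: "delta_pos": the shift along the tool's x, y, z scaled (see below), a list of three; "turn": the turn, a rotation vector about the tool's x, y, z scaled (see below), a list of three; "claw": the closure, from -1 (fully open) to 1 (shut). A call has 1 to 12 rows; each row is the pose to reach, as a shift and turn from the pose commanded when the call began, along the tool's axes at that moment; what a row does not reach only later rows make up. The controller multiplies each number of a shift by 400 mm and each number of a turn by 30 degrees. A row lasts 1/10 s, in which the tool goes at most 50 mm and 8.59 degrees, less where a joint would pass 70% of its speed; a pose out of reach is approached as far as the arm can. A call with a number of a shift or a turn outside -1 to 1 is refused whole. A call with a gripper value outside its range is refused whole. The fingers move at their own pace and stop on an object; "force" is the grip in N (left out, the last holds). Time passes only in rows, so rows that repeat a pose let the fingers close. It gives the time, the measured TCP pose, the force, the opening and the grip force at its end, in the units of the state.
- manip.get_state(): the state, without advancing time (a new reading comes with each control period).
- manip.get_image(name): name is "scene" or "top" or "wrist"; returns a dict with "image" (480x640x3 uint8, red, green, blue), "z_map" (480x640 float32, m along the optical axis (not along the pixel's ray), 0 where there is no reading), "fx", "fy", "cx", "cy" (pixels), "k1" (the pictures are not rectified: a ray, as slopes to the right and down, at radius r is drawn at 1 + k1 r^2 times it, then the intrinsics apply), "world_to_cam" (4x4, takes a point from world to camera coordinates). Camera axes: x right, y down, z forward; pixel columns grow to the right and rows downward; lengths in m; the calibration is good to about 2 mm. A picture is of the moment at which its call begins.
- manip.sign_off(): hands the job in; it is judged then, once.
Trained networks look in the newest picture that a camera, given by its name, has taken for a name from the list of things; names that differ only in an ending like _2 or _b are one class to them, and where a whole thing is asked for, a point or a joint stands for the part that bears it (a point fixed in the world has none). Each returns a list of dicts, best first, with "score" (0 to 1); they miss things now and then, are a little off and sometimes report something else, mostly with a low value. They report only what shows in the picture. A call takes as long as a camera call.
- manip.spot_in(camera, query): "point" ([x, y, z] in m, in world coordinates, good to about 4 mm: the middle of the surface that is visible of it).
- manip.place_of(camera, query): "point" ([x, y, z] in m, in world coordinates, good to about 4 mm: a listed point, or the origin of a listed thing).
The state is a dict: "clock": time; "qpos": joint angles; "qd": joint speeds; "effort": joint torques, N m; "position": TCP position; "ee_rot": TCP orientation; "contact_force": force on the tool from outside, world axes, zero at the start; "moment": the same for the moment, N m; "width": finger opening in m; "gripper_force": force on a finger pad.
Only numpy, scipy, OpenCV 4.12 (cv2) and the standard library are available. Lean on these libraries where they do the work, as an engineer would, in place of code of your own. Each camera call takes 0.05 s, during which the arm holds its last target. There are 200 camera calls.

## Working session

There is one attempt and no reset: what is moved stays moved. The work goes in short steps, Python scripts to look and compute and a tool call to move; the robot and the scene stay as the last step left them, time stands still between calls to the robot, and variables do not carry over. Pictures are saved under pics/ and viewed, at most 10 in all, crops included, and the job is handed in when it is done.

Besides the shell and the picture viewer there is one more tool, called after ">>>" by a JSON object that holds its "method" and its "body". carry_out: Moves the arm, as the interface text tells. Shifts and turns lie within -1 to 1; 1 stands for 400 mm of shift or 30 degrees of turn. Its arguments: {"type":"object","properties":{"delta_pos":{"type":"array","items":{"type":"array","items":{"type":"number","minimum":-1,"maximum":1}}},"turn":{"type":"array","items":{"type":"array","items":{"type":"number","minimum":-1,"maximum":1}}},"claw":{"type":"array","items":{"type":"number"}},"force":{"type":"number"}},"required":["delta_pos","turn","claw"]}

```bash
mkdir -p pics
cat > h.py <<'E'
import numpy as np,cv2
from rig import manip
def px(im,p):
    w=im["world_to_cam"]; c=w[:3,:3]@np.array(p)+w[:3,3]
    s=c[:2]/c[2]; s=s*(1+im["k1"]*(s@s)); return s[0]*im["fx"]+im["cx"],s[1]*im["fy"]+im["cy"]
def cloud(im):
    K=np.array([[im["fx"],0,im["cx"]],[0,im["fy"],im["cy"]],[0,0,1]])
    v,u=np.mgrid[:480,:640]
    n=cv2.undistortPoints(np.stack([u,v],-1).reshape(-1,1,2).astype(np.float64),K,np.array([im["k1"],0,0,0.])).reshape(480,640,2)
    z=im["z_map"][...,None]; c=np.concatenate([n*z,z],-1)
    w=im["world_to_cam"]; P=(c-w[:3,3])@w[:3,:3]; P[im["z_map"]==0]=np.nan
    return P
def save(im,n): cv2.imwrite("pics/"+n,im["image"][...,::-1])
E
python3 - <<'E'
from h import *
np.set_printoptions(precision=4,suppress=True)
im=manip.get_image("top"); save(im,"top1.png"); np.save("top1.npy",cloud(im))
for q in ["timber","end_left","end_right","rack","bay_mouth","post","figure","tumbler","plinth"]:
    r=manip.place_of("top",q)
    for d in r[:2]: print(q,np.round(d["score"],2),np.array(d["point"]),np.round(px(im,d["point"])))
s=manip.get_state(); print(s["clock"],s["position"],s["ee_rot"],s["contact_force"])
E
```

```text
timber 0.61 [ 0.5032 -0.06   -0.0018] [351. 258.]
end_left 0.78 [0.5008 0.0463 0.0152] [304. 259.]
end_left 0.33 [ 0.5723  0.1362 -0.0009] [265. 229.]
end_right 0.75 [ 0.5125 -0.1718  0.0139] [400. 253.]
end_right 0.65 [ 0.7096 -0.1467 -0.0007] [385. 169.]
rack 0.57 [0.6824 0.0908 0.002 ] [284. 182.]
bay_mouth 0.28 [ 0.4551  0.3476 -0.0005] [173. 282.]
post 0.7 [0.5736 0.1351 0.0006] [265. 229.]
figure 0.71 [0.475  0.2525 0.0007] [214. 272.]
tumbler 0.72 [0.6049 0.2985 0.0012] [195. 216.]
tumbler 0.66 [0.5025 0.048  0.0145] [303. 258.]
plinth 0.7 [ 0.7075 -0.1434  0.0025] [384. 170.]
0.5 [ 0.1599 -0.5523  0.2313] [0.     0.9901 0.1404 0.    ] [-0.1249  0.089   0.136 ]
```

View pics/top1.png

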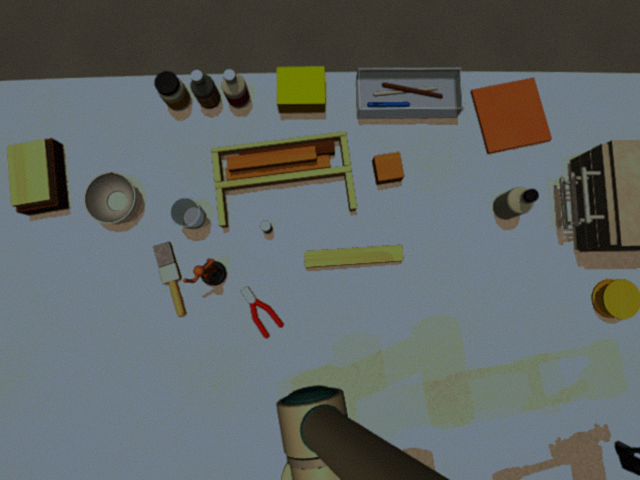

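The top view shows the timber at px (305–403, 245–268), the post at (266, 228) and the rack's bay opening towards the robot between walls at (220, 225) and (352, 210). Next I fit the geometry from depth.

Run:
```python
from h import *
np.set_printoptions(precision=4,suppress=True)
P=np.load("top1.npy")
def rect(v0,v1,u0,u1,z0,z1,n):
    Q=P[v0:v1,u0:u1].reshape(-1,3); Q=Q[(Q[:,2]>z0)&(Q[:,2]<z1)]
    r=cv2.minAreaRect((Q[:,:2]*1000).astype(np.float32)); print(n,len(Q),r,"medz",np.median(Q[:,2])); return Q
Q=rect(238,275,295,412,.022,.038,"timber")
c=Q[:,:2].mean(0);print(c,np.linalg.svd(Q[:,:2]-c,full_matrices=False)[2][0])
rect(215,240,255,280,.045,.065,"post")
R=rect(128,232,205,362,.033,.046,"rack")
# rail front edge: rows ~ 168-192
Q=P[160:192,228:345].reshape(-1,3);Q=Q[(Q[:,2]>.033)&(Q[:,2]<.044)]
c=Q[:,:2].mean(0);d=np.linalg.svd(Q[:,:2]-c,full_matrices=False)[2][0];print("rail",len(Q),c,d, np.percentile((Q[:,:2]-c)@[d[1],-d[0]],[2,50,98]))
for n,(v0,v1,u0,u1) in dict(L=(190,228,210,232),R=(183,214,340,360)).items():
    rect(v0,v1,u0,u1,.033,.046,n)
rect(145,190,370,410,.03,.055,"plinth")
```

```text
timber 1602 ((506.814208984375, -64.036376953125), (36.28449630737305, 220.4810333251953), 2.935805320739746) medz 0.030257228846483575
[ 0.5065 -0.0634] [-0.0506  0.9987]
post 96 ((573.75341796875, 130.6168975830078), (22.83340835571289, 22.310087203979492), 63.146121978759766) medz 0.05456290120767505
rack 2671 ((672.3276977539062, 89.3731460571289), (208.0340576171875, 309.4124450683594), 6.662575721740723) medz 0.03981142636937057
rail 935 [0.6905 0.0867] [ 0.0993 -0.9951] [-0.0253  0.0026  0.0115]
L 234 ((618.0589599609375, 231.0809326171875), (80.3108901977539, 15.23348331451416), 4.983329772949219) medz 0.039628193478749574
R 179 ((640.5247802734375, -61.84023666381836), (57.943634033203125, 15.048968315124512), 6.089745044708252) medz 0.0398545092999476
plinth 749 ((706.5673217773438, -147.50721740722656), (61.527156829833984, 61.38973617553711), 8.665658950805664) medz 0.04491775642752706
```

>>> {"method": "carry_out", "body": {"delta_pos": [[0.535,-0.59,0],[0.535,-0.59,0],[0.535,-0.59,0],[0.535,-0.59,0],[0.535,-0.59,0],[0.535,-0.59,0],[0.535,-0.59,0],[0.535,-0.59,0],[0.535,-0.59,0],[0.535,-0.59,0]], "turn": [[0,0,-0.85],[0,0,-0.85],[0,0,-0.85],[0,0,-0.85],[0,0,-0.85],[0,0,-0.85],[0,0,-0.85],[0,0,-0.85],[0,0,-0.85],[0,0,-0.85]], "claw": [1,1,1,1,1,1,1,1,1,1]}}

```text
clock: 1.5
position: [0.2997, -0.2673, 0.2314]
ee_rot: [0.0, 0.935, 0.355, -0.0]
contact_force: [1.1, -0.4, -0.0]
width: 0.0003
gripper_force: 0.0
```

```bash
cat > g.py <<'E'
import sys,numpy as np
from rig import manip
from scipy.spatial.transform import Rotation as Ro
# args: x y z(mm world) yaw(deg of tool x); prints shift & turn in move units
def go(x,y,z,a):
    s=manip.get_state(); q=s["ee_rot"]; R=Ro.from_quat(np.r_[q[1:],q[0]])
    g=Ro.from_euler("z",a,degrees=True)*Ro.from_euler("x",180,degrees=True)
    d=R.inv().apply(np.array([x,y,z])/1000-s["position"])/.4; t=(R.inv()*g).as_rotvec(degrees=True)/30
    print("t",round(s["clock"],2),"pos",np.round(s["position"]*1000,1),"F",np.round(s["contact_force"],1),"w",round(s["width"],3),"d",np.round(d,3),"turn",np.round(t,3))
if __name__=="__main__": go(*map(float,sys.argv[1:]))
E
python3 g.py 445 20 60 65.8
```

```text
t 1.5 pos [ 299.7 -267.3  231.4] F [ 1.1 -0.4 -0. ] w 0.0 d [ 0.749 -0.296  0.428] turn [ 0.001  0.002 -0.807]
```

>>> {"method": "carry_out", "body": {"delta_pos": [[0.75,-0.296,0.3],[0.75,-0.296,0.3],[0.75,-0.296,0.3],[0.75,-0.296,0.3],[0.75,-0.296,0.3],[0.75,-0.296,0.3],[0.75,-0.296,0.3],[0.75,-0.296,0.3],[0.75,-0.296,0.545],[0.75,-0.296,0.545],[0.75,-0.296,0.545],[0.75,-0.296,0.545]], "turn": [[0,0,-0.807],[0,0,-0.807],[0,0,-0.807],[0,0,-0.807],[0,0,-0.807],[0,0,-0.807],[0,0,-0.807],[0,0,-0.807],[0,0,-0.807],[0,0,-0.807],[0,0,-0.807],[0,0,-0.807]], "claw": [1,1,1,1,1,1,1,1,1,1,1,1]}}

```text
clock: 2.7
position: [0.4453, 0.0203, 0.0133]
ee_rot: [-0.0, 0.84, 0.543, -0.001]
contact_force: [0.5, 0.4, 0.4]
width: 0.0001
gripper_force: 0.0
```

```bash
python3 g.py 530 28 13 65.8
```

```text
t 2.7 pos [445.3  20.3  13.3] F [0.5 0.4 0.4] w 0.0 d [0.104 0.185 0.   ] turn [-0.003  0.002 -0.002]
```

>>> {"method": "carry_out", "body": {"delta_pos": [[0.008,0.015,0],[0.017,0.03,0],[0.025,0.045,0],[0.034,0.06,0],[0.043,0.075,0],[0.051,0.09,0],[0.06,0.105,0],[0.068,0.12,0],[0.077,0.135,0],[0.086,0.15,0],[0.094,0.165,0],[0.1,0.175,0]], "turn": [[0,0,0],[0,0,0],[0,0,0],[0,0,0],[0,0,0],[0,0,0],[0,0,0],[0,0,0],[0,0,0],[0,0,0],[0,0,0],[0,0,0]], "claw": [1,1,1,1,1,1,1,1,1,1,1,1]}}

```text
clock: 3.9
position: [0.5265, 0.0295, 0.0132]
ee_rot: [0.0, 0.839, 0.544, 0.0]
contact_force: [-0.8, -0.2, -0.0]
width: -0.0001
gripper_force: 0.3
```

```bash
cat >> h.py <<'E'
O=np.array([678.4,89.7]);TH=np.radians(5.8)
def timber(tag=None):
    im=manip.get_image("top"); P=cloud(im); h=cv2.cvtColor(im["image"],cv2.COLOR_RGB2HSV)
    m=(P[...,2]>.024)&(P[...,2]<.034)&(P[...,0]>.4)&(P[...,0]<.70)&(P[...,1]>-.22)&(P[...,1]<.24)&(h[...,1]>70)
    m=m.astype(np.uint8); n,l,st,_=cv2.connectedComponentsWithStats(m)
    k=1+st[1:,4].argmax(); Q=P[l==k][:,:2]*1000
    (c,wh,a)=cv2.minAreaRect(Q.astype(np.float32)); b=cv2.boxPoints((c,wh,a))
    e=b[1]-b[0],b[2]-b[1]; d=max(e,key=np.linalg.norm); L=np.linalg.norm(d); d=d/L; d=d if d[1]>0 else -d
    c=np.array(c); ex=np.array([np.cos(TH),np.sin(TH)]); ey=np.array([-ex[1],ex[0]])
    rk=lambda p:np.round([(p-O)@ex,(p-O)@ey],1)
    print("timber",len(Q),"size",np.round(sorted(wh),1),"c",np.round(c,1),"rack",rk(c),"phi",round(np.degrees(np.arctan2(d@ex,d@ey)),1),"ends R",rk(c-110*d),"L",rk(c+110*d),"world R",np.round(c-110*d,1))
    if tag: save(im,tag)
E
python3 -c "
from h import *
timber()"; python3 g.py 540 29 13 65.8
```

```text
timber 787 size [ 35.5 114.5] c [ 512.1 -110.5] rack [-185.7 -182.4] phi 24.8 ends R [-231.8 -282.3] L [-139.6  -82.5] world R [ 476.3 -214.5]
t 3.95 pos [527.3  29.6  13.3] F [0.6 1.1 0.9] w 0.0 d [0.012 0.029 0.001] turn [ 0.003 -0.001  0.002]
```

>>> {"method": "carry_out", "body": {"delta_pos": [[0.01,0.013,0],[0.015,0.026,0],[0.02,0.036,0],[0.025,0.046,0],[0.025,0.046,0],[0.01,0.01,0],[-0.03,-0.06,0],[-0.06,-0.12,0],[-0.06,-0.12,-0.2],[-0.4,-0.12,-0.2],[-0.7,-0.12,-0.2],[-0.7,-0.12,-0.2]], "turn": [[0,0,0],[0,0,0],[0,0,0],[0,0,0],[0,0,0],[0,0,0],[0,0,0],[0,0,0],[0,0,0],[0,0,0],[0,0,0],[0,0,0]], "claw": [1,1,1,1,1,1,1,1,1,1,1,1]}}

```text
clock: 5.15
position: [0.411, -0.1093, 0.0843]
ee_rot: [0.001, 0.839, 0.545, 0.001]
contact_force: [0.1, -0.7, -0.4]
width: 0.0001
gripper_force: 0.0
```

```bash
python3 -c "
from h import *
timber('top2.png')"; python3 g.py 400 -250 60 62
```

```text
timber 1448 size [ 36.2 218.5] c [537.2 -60.7] rack [-155.7 -135.3] phi 32.1 ends R [-214.2 -228.5] L [-97.1 -42.2] world R [ 488.4 -159.3]
t 5.2 pos [ 408.3 -116.1   84.6] F [-1.5 -3.9  1.2] w 0.0 d [-0.313  0.119  0.064] turn [0.005 0.011 0.124]
```

View pics/top2.png

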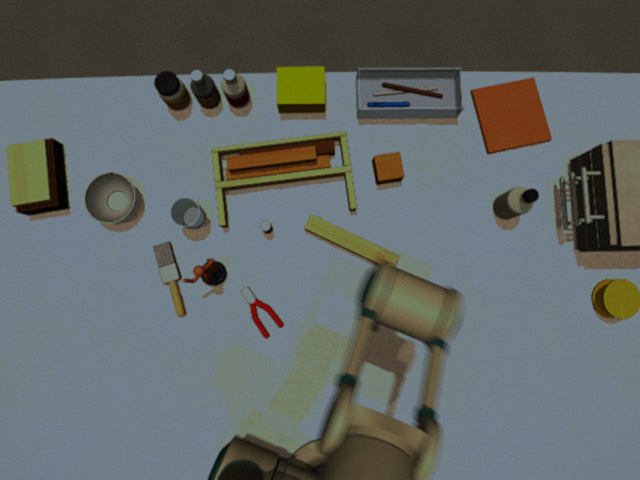

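Timber now at about 32° with its left end (px 310, 222) just right of the post's mouth and heading behind it; bystanders untouched. Next: go behind the right end, for an axial push.

```bash
python3 g.py 460 -212 60 63.7
```

```text
t 5.2 pos [ 408.3 -116.1   84.6] F [-1.5 -3.9  1.2] w 0.0 d [-0.165  0.216  0.063] turn [0.005 0.011 0.067]
```

>>> {"method": "carry_out", "body": {"delta_pos": [[-0.165,0.05,0],[-0.165,0.15,0],[-0.165,0.216,0],[-0.165,0.216,0.05],[-0.165,0.216,0.12],[-0.165,0.216,0.178],[-0.165,0.216,0.178],[-0.165,0.216,0.178]], "turn": [[0,0,0.067],[0,0,0.067],[0,0,0.067],[0,0,0.067],[0,0,0.067],[0,0,0.067],[0,0,0.067],[0,0,0.067]], "claw": [1,1,1,1,1,1,1,1]}}

```text
clock: 6.0
position: [0.4632, -0.2036, 0.0122]
ee_rot: [-0.0, 0.849, 0.529, -0.0]
contact_force: [-0.4, -0.8, -1.1]
width: -0.0003
gripper_force: 0.0
```

```bash
python3 g.py 479.1 -178.1 13 63.7;python3 g.py 516 -86 13 63.7
```

```text
t 6.0 pos [ 463.2 -203.6   12.2] F [-0.4 -0.8 -1.1] w -0.0 d [ 0.075  0.008 -0.002] turn [-0.001 -0.     0.005]
t 6.0 pos [ 463.2 -203.6   12.2] F [-0.4 -0.8 -1.1] w -0.0 d [ 0.322 -0.011 -0.002] turn [-0.001 -0.     0.005]
```

>>> {"method": "carry_out", "body": {"delta_pos": [[0.03,0.005,0],[0.06,0.007,0],[0.08,0.007,0],[0.1,0.007,0],[0.125,0.005,0],[0.15,0.004,0],[0.175,0.002,0],[0.2,0,0],[0.225,-0.002,0],[0.25,-0.004,0],[0.275,-0.006,0],[0.275,-0.006,0]], "turn": [[0,0,0],[0,0,0],[0,0,0],[0,0,0],[0,0,0],[0,0,0],[0,0,0],[0,0,0],[0,0,0],[0,0,0],[0,0,0],[0,0,0]], "claw": [1,1,1,1,1,1,1,1,1,1,1,1]}}

```text
clock: 7.2
position: [0.5098, -0.1024, 0.012]
ee_rot: [-0.0, 0.848, 0.529, 0.0]
contact_force: [0.4, 0.1, 1.3]
width: -0.0001
gripper_force: 0.0
```

```bash
python3 -c "
from h import *
timber('top3.png')"; python3 g.py 516 -86 13 63.7
```

```text
timber 1275 size [ 36.3 192.6] c [571.1  16.8] rack [-114.2  -61.7] phi 33.0 ends R [-174.1 -153.9] L [-54.2  30.5] world R [520.8 -81. ]
t 7.25 pos [ 509.6 -102.9   11.9] F [-0.9  0.9  0.1] w -0.0 d [ 0.045 -0.004 -0.003] turn [-0.001 -0.001  0.007]
```

View pics/top3.png

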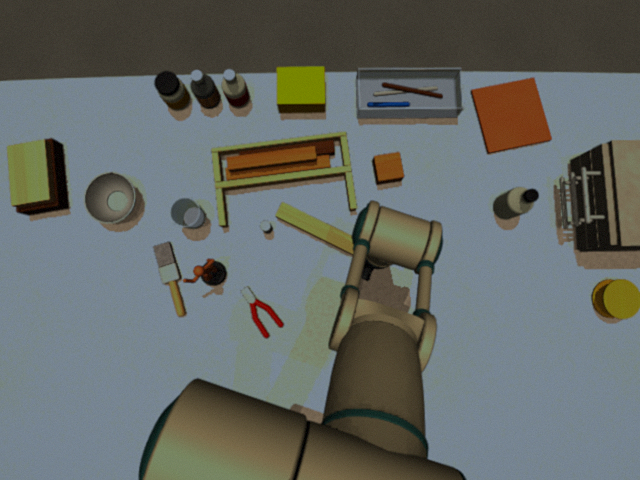

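Occluded at its right end, the timber (px 277–358, 205–250) heads in behind the post (266, 228) with clearance. I continue along a gentle arc that reduces its angle.

>>> {"method": "carry_out", "body": {"delta_pos": [[0.02,0.001,0],[0.04,0.003,0],[0.06,0.006,0],[0.08,0.008,0],[0.1,0.011,0],[0.12,0.014,0],[0.135,0.016,0],[0.15,0.0185,0],[0.15,0.0185,0]], "turn": [[0,0,-0.015],[0,0,-0.03],[0,0,-0.05],[0,0,-0.07],[0,0,-0.088],[0,0,-0.106],[0,0,-0.12],[0,0,-0.133],[0,0,-0.133]], "claw": [1,1,1,1,1,1,1,1,1]}}

```text
clock: 8.15
position: [0.5433, -0.0527, 0.0122]
ee_rot: [0.0, 0.83, 0.558, 0.0]
contact_force: [0.1, -0.5, -0.1]
width: -0.0
gripper_force: 0.0
```

```bash
python3 -c "
from h import *
timber('top4.png')"; python3 g.py 516 -86 13 67.7
```

```text
timber 1085 size [ 36.1 165.9] c [600.4  81.8] rack [-78.4   0. ] phi 28.9 ends R [-131.6  -96.3] L [-25.2  96.3] world R [557.2 -19.4]
t 8.2 pos [542.9 -52.9  12.1] F [0.7 0.7 0.3] w 0.0 d [-0.102 -0.031 -0.002] turn [ 0.001 -0.     0.005]
```

View pics/top4.png

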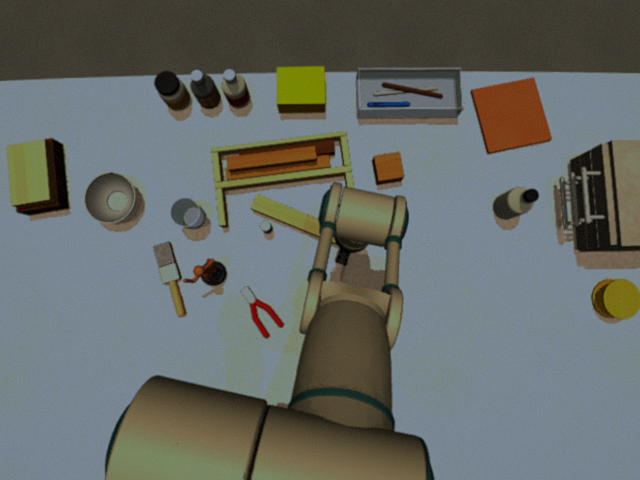

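The timber's left end is now behind the post (px 255, 200). Continuing the arc, then backing off and lifting.

>>> {"method": "carry_out", "body": {"delta_pos": [[0.02,0.005,0],[0.04,0.011,0],[0.06,0.018,0],[0.077,0.024,0],[0.089,0.028,0],[0.089,0.028,0],[0.05,0.02,0],[0,0,0],[0,0,-0.1],[-0.15,-0.05,-0.18],[-0.3,-0.1,-0.18],[-0.3,-0.1,-0.18]], "turn": [[0,0,-0.04],[0,0,-0.08],[0,0,-0.13],[0,0,-0.17],[0,0,-0.2],[0,0,-0.2],[0,0,-0.2],[0,0,-0.2],[0,0,-0.2],[0,0,-0.2],[0,0,-0.2],[0,0,-0.2]], "claw": [1,1,1,1,1,1,1,1,1,1,1,1]}}

```text
clock: 9.4
position: [0.4575, -0.1515, 0.0851]
ee_rot: [0.001, 0.8, 0.6, -0.0]
contact_force: [0.6, -0.6, -1.0]
width: -0.0001
gripper_force: 0.0
```

```bash
python3 -c "
from h import *
timber('top5.png')"; python3 g.py 516 -86 13 67.7
```

```text
timber 1475 size [ 35.5 220.7] c [605.4  91.5] rack [-72.5   9.2] phi 24.4 ends R [-117.9  -91. ] L [-27.1 109.4] world R [570.3 -12.8]
t 9.45 pos [ 454.7 -153.8   85. ] F [-3.1 -2.5 -0.1] w 0.0 d [0.206 0.1   0.179] turn [-0.004  0.008  0.201]
```

```bash
python3 g.py 515 3 13 95.8
```

```text
t 9.45 pos [ 454.7 -153.8   85. ] F [-3.1 -2.5 -0.1] w 0.0 d [0.419 0.035 0.178] turn [-0.006  0.007 -0.735]
```

View pics/top5.png

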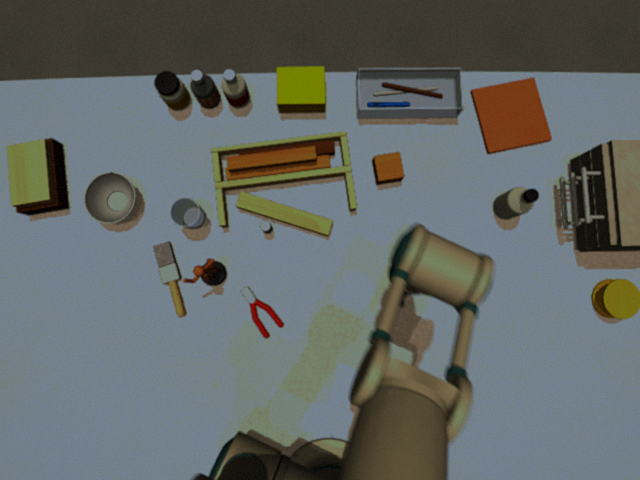

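The left end lies well inside behind the post (timber px 237–332, 195–235), and the right end is free of the right wall. I move in front of the right end.

>>> {"method": "carry_out", "body": {"delta_pos": [[0.12,0.01,0],[0.24,0.02,0],[0.36,0.03,0],[0.419,0.035,0],[0.419,0.035,0.1],[0.419,0.035,0.178],[0.419,0.035,0.178],[0.419,0.035,0.178]], "turn": [[0,0,-0.2],[0,0,-0.45],[0,0,-0.735],[0,0,-0.735],[0,0,-0.735],[0,0,-0.735],[0,0,-0.735],[0,0,-0.735]], "claw": [1,1,1,1,1,1,1,1]}}

```text
clock: 10.25
position: [0.5197, 0.0072, 0.0129]
ee_rot: [-0.001, 0.67, 0.742, -0.001]
contact_force: [0.7, -0.8, 0.0]
width: -0.0
gripper_force: 0.0
```

```bash
python3 g.py 580 9.6 13 95.8
```

```text
t 10.25 pos [519.7   7.2  12.9] F [ 0.7 -0.8  0. ] w -0.0 d [-0.009  0.151 -0.001] turn [-0.003 -0.     0.002]
```

>>> {"method": "carry_out", "body": {"delta_pos": [[0,0.02,0],[0,0.04,0],[0,0.06,0],[0,0.08,0],[0,0.1,0],[0,0.12,0],[0,0.135,0],[0,0.15,0],[0,0.165,0],[0,0.178,0],[0,0.178,0]], "turn": [[0,0,0],[0,0,0],[0,0,0],[0,0,0],[0,0,0],[0,0,0],[0,0,0],[0,0,0],[0,0,0],[0,0,0],[0,0,0]], "claw": [1,1,1,1,1,1,1,1,1,1,1]}}

```text
clock: 11.35
position: [0.5923, 0.0151, 0.0129]
ee_rot: [0.0, 0.67, 0.742, 0.0]
contact_force: [0.6, 0.9, 0.1]
width: 0.0003
gripper_force: 0.0
```

```bash
python3 -c "
from h import *
timber('top6.png')"; python3 g.py 580 9.6 13 95.8
```

```text
timber 621 size [35.3 93.7] c [629.  158.2] rack [-42.2  73.1] phi 7.9 ends R [-57.4 -35.9] L [-27.1 182. ] world R [624.9  48.2]
t 11.4 pos [591.7  15.1  12.9] F [-1.1 -0.   0.2] w -0.0 d [-0.011 -0.03  -0.   ] turn [0.001 0.    0.003]
```

View pics/top6.png

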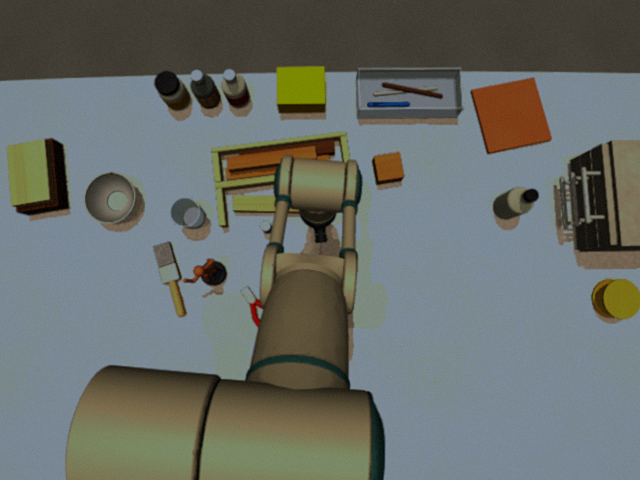

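Timber is inside the bay (px 232–300, 196–212 visible) at about 8°, clear of post and walls. Next a bit more at the right, then push at the middle.

>>> {"method": "carry_out", "body": {"delta_pos": [[0,0.012,0],[0,0.024,0],[0,0.024,0],[0,-0.05,0],[0.1,-0.05,0],[0.19,-0.05,0],[0.19,-0.02,0],[0.19,0.015,0],[0.19,0.04,0],[0.19,0.06,0],[0.19,0.08,0],[0.19,0.095,0]], "turn": [[0,0,0],[0,0,0],[0,0,0],[0,0,0],[0,0,0],[0,0,0],[0,0,0],[0,0,0],[0,0,0],[0,0,0],[0,0,0],[0,0,0]], "claw": [1,1,1,1,1,1,1,1,1,1,1,1]}}

```text
clock: 12.6
position: [0.6215, 0.0941, 0.0127]
ee_rot: [-0.0, 0.67, 0.742, -0.0]
contact_force: [-1.9, -0.4, 0.8]
width: -0.0001
gripper_force: 0.7
```

```bash
python3 -c "
from h import *
timber()
p=manip.get_state()['position'][:2]*1000-O; print('tcp rack',p@[np.cos(TH),np.sin(TH)],p@[-np.sin(TH),np.cos(TH)])"; python3 g.py 580 9.6 13 95.8
```

```text
timber 351 size [36.6 52.1] c [656.6  16. ] rack [-29.1 -71.1] phi 5.4 ends R [ -39.5 -180.6] L [-18.7  38.4] world R [657.3 -94. ]
tcp rack -54.7457427149652 10.048683041774487
t 12.65 pos [622.9  94.2  12.8] F [ 1.   0.3 -0.6] w -0.0 d [-0.199 -0.128 -0.001] turn [0.003 0.    0.002]
```

>>> {"method": "carry_out", "body": {"delta_pos": [[0,-0.06,0],[-0.1,-0.06,0],[-0.18,-0.06,0],[-0.18,-0.04,0],[-0.18,-0.02,0],[-0.18,-0.01,0],[-0.18,0,0],[-0.18,0.005,0],[-0.18,0.01,0],[-0.18,0.01,0]], "turn": [[0,0,0],[0,0,0],[0,0,0],[0,0,0],[0,0,0],[0,0,0],[0,0,0],[0,0,0],[0,0,0],[0,0,0]], "claw": [1,1,1,1,1,1,1,1,1,1]}}

```text
clock: 13.65
position: [0.6326, 0.0239, 0.0128]
ee_rot: [0.0, 0.67, 0.743, 0.0]
contact_force: [-0.4, -0.4, -0.4]
width: -0.0003
gripper_force: 0.0
```

```bash
python3 -c "
from h import *
timber()
p=manip.get_state()['position'][:2]*1000-O; print('tcp rack',p@[np.cos(TH),np.sin(TH)],p@[-np.sin(TH),np.cos(TH)])"; python3 g.py 580 9.6 13 95.8
```

```text
timber 631 size [ 39.8 107.2] c [650.8 173.9] rack [-19.   86.6] phi -0.6 ends R [-17.9 -23.4] L [-20.  196.6] world R [663.   64.6]
tcp rack -52.23892075069973 -61.00696445381259
t 13.7 pos [632.6  23.7  12.8] F [-0.   0.   0.4] w -0.0 d [-0.022 -0.134 -0.   ] turn [ 0.001 -0.     0.004]
```

>>> {"method": "carry_out", "body": {"delta_pos": [[0,0.0025,0],[0,0.005,0],[0,0.0075,0],[0,0.0075,0]], "turn": [[0,0,0],[0,0,0],[0,0,0],[0,0,0]], "claw": [1,1,1,1]}}

```text
clock: 14.1
position: [0.6357, 0.0235, 0.0129]
ee_rot: [0.0, 0.67, 0.742, 0.0]
contact_force: [-0.8, -0.4, 0.2]
width: -0.0002
gripper_force: 0.1
```

>>> {"method": "carry_out", "body": {"delta_pos": [[0,0.0025,0],[0,0.005,0],[0,0.0075,0],[0,0.0075,0]], "turn": [[0,0,0],[0,0,0],[0,0,0],[0,0,0]], "claw": [1,1,1,1]}}

```text
clock: 14.5
position: [0.6373, 0.0237, 0.0128]
ee_rot: [-0.001, 0.67, 0.743, -0.001]
contact_force: [-4.3, -2.3, 2.5]
width: -0.0001
gripper_force: 2.2
```

>>> {"method": "carry_out", "body": {"delta_pos": [[0,-0.05,0],[0.1,-0.05,0],[0.19,-0.05,0],[0.19,-0.025,0],[0.19,-0.01,0],[0.19,-0.005,0],[0.19,0,0],[0.19,0.001,0]], "turn": [[0,0,0],[0,0,0],[0,0,0],[0,0,0],[0,0,0],[0,0,0],[0,0,0],[0,0,0]], "claw": [1,1,1,1,1,1,1,1]}}

```text
clock: 15.3
position: [0.6289, 0.0988, 0.0124]
ee_rot: [-0.002, 0.67, 0.742, -0.002]
contact_force: [-5.2, 1.3, 3.3]
width: 0.0003
gripper_force: 2.8
```

>>> {"method": "carry_out", "body": {"delta_pos": [[0,-0.05,0],[0,-0.12,0],[0,-0.2,0],[0,-0.2,-0.12],[-0.1,-0.3,-0.25],[-0.25,-0.4,-0.3],[-0.4,-0.5,-0.3],[-0.5,-0.5,-0.3],[-0.6,-0.5,-0.3],[-0.6,-0.5,-0.3],[-0.6,-0.5,-0.3],[-0.6,-0.5,-0.3]], "turn": [[0,0,0],[0,0,0],[0,0,0],[0,0,0],[0,0,0],[0,0,0],[0,0,0],[0,0,0],[0,0,0],[0,0,0],[0,0,0],[0,0,0]], "claw": [1,1,1,1,1,1,1,1,1,1,1,1]}}

```text
clock: 16.5
position: [0.4568, -0.1616, 0.1331]
ee_rot: [0.001, 0.671, 0.741, 0.0]
contact_force: [0.2, 0.4, 0.7]
width: -0.0002
gripper_force: 0.0
```

```bash
python3 -c "
from h import *
timber('x.png')
im=manip.get_image('top'); cv2.imwrite('pics/top7.png',cv2.resize(im['image'][120:290,150:420,::-1],None,fx=2.9,fy=2.9,interpolation=2))"
```

```text
timber 1566 size [ 38.8 228.5] c [660.2 100.5] rack [-17.   12.6] phi -0.6 ends R [-15.9 -97.4] L [-18.2 122.6] world R [672.4  -8.8]
```

View pics/top7.png

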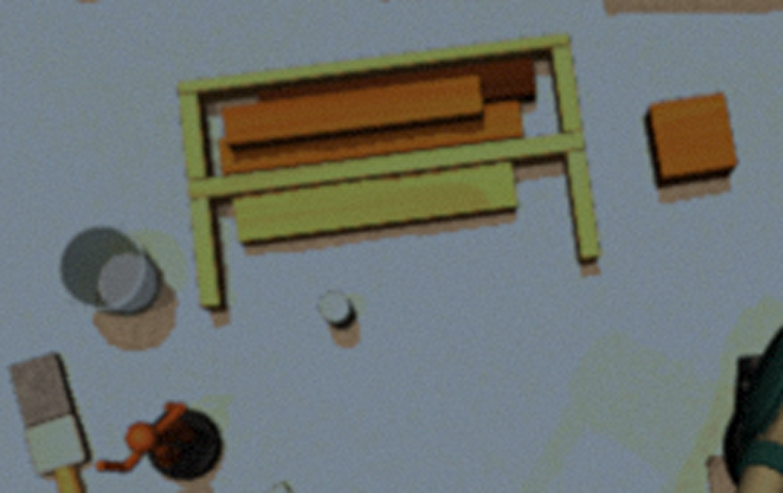

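The crop shows the timber (px 235–517, 165–243) lying against the back rail. Its near edge is parallel to the rail (slopes 0.121 and 0.120), and the tumbler, plinth, figure and brush show no sign of having moved.

```bash
python3 -c "
from rig import manip
print(manip.sign_off())"
```

```text
the job is handed in; nothing more can be done
None
```

The timber lies along the front bay against the back rail, pushed in left end first behind the post, then the right end. I handed the job in at about 17 s; no verdict came back.

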